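# Back off a clamp bolt: flip the ratchet to loosen, then swing it

### The job

The ratchet wrench standing on the clamp bolt is still set to tighten. First flip the little direction lever on its head right over to the other (loosening) side without turning the bolt, then swing the handle anticlockwise, seen from above, until the bolt has backed off by at least an eighth of a turn. Never tighten the bolt further, leave the ratchet on it still set to loosen, and do not disturb the spanner, spare socket and oil bottle lying about.

Things in the scene. Friction and masses are not known exactly. Their poses are not given: they have to be found in the camera images.
- bolt_axis (a point): Point on the upright axis of the bolt, 108 mm above the bench, inside the ratchet's steel head (round, 44 mm across, 96 to 120 mm above the bench, with a narrower round back that ends 50 mm from the axis on the handle's side). Ratchet and bolt both turn about this axis. Below the head a socket, 29 mm across, covers the hex bolt.
- plate_mid (a point): Centre of the top of the steel fixture plate fixed to the bench: 200 (its x) x 150 mm, 30 mm thick. The bolt axis is 35 mm from here towards -x. The bolt presses a dark strap, 118 x 34 mm along x, top 60 mm above the bench, on an aluminium work piece up to 60 mm high. Nothing on the plate is loose. Place and yaw vary. z up.
- handle_grip (a point): Middle of the handle's black grip, 185 mm from the bolt axis, 108 mm above the bench, on the robot's side of the bolt at the start. The handle is level and straight: a steel rod 15 mm thick from the head to 125 mm from the axis, then the grip, 22 mm thick, to 245 mm. x points outward along the handle, z up. It stays where it is left (0.45 N m of friction).
- lever_tip (a point): Centre of the upright thumb-piece of the direction lever: dark steel, 10 mm along the lever, 9 mm wide, 121 to 141 mm above the bench. The lever lies on the head, pivots upright 33 mm from the bolt axis towards the handle, and points outward over the handle; thumb-piece 38 mm from the pivot; the rest of the lever is flat, top 124.5 mm above the bench. Push the thumb-piece sideways.
- lever (a joint): Angle of the direction lever from the handle's line, rad, anticlockwise from above positive. About -0.5 = tighten (as found: thumb-piece clockwise of the handle), about +0.5 = loosen (anticlockwise of it); up to 0.25 less in size while a tooth lifts it. A spring snaps it over centre: pushed past 0 it goes on by itself. It takes 1 to 4 N there, more while the handle is under load.
- ratchet (a joint): Turn of the handle about the bolt axis, rad, anticlockwise from above positive; at 0 it points 150 degrees clockwise of the plate's x. No stops. Set to tighten it clicks freely anticlockwise and drives the bolt clockwise; set to loosen, the reverse. Teeth are 20 degrees apart, so up to 20 degrees of a swing may be idle.
- bolt (a joint): Turn of the bolt with its socket, rad, 0 as found, anticlockwise from above (loosening, ordinary thread) positive; an eighth of a turn is 0.785. It turns against 0.55 N m of friction and stays where it is left; with the handle's own friction the swing needs about 8 N at 130 mm from the axis.
- spanner_mid (a point): Open-ended steel spanner lying flat on the bench to the right, origin near its middle. Leave alone.
- spare_socket_mid (a point): Spare steel socket, 28 mm across, 38 mm high, standing on the bench to the left; its centre. Leave alone.
- oil_can_mid (a point): White plastic oil bottle with black cap, 56 mm across, 130 mm high, standing to the left; half-way up. Leave alone.

How it is judged:
By the outcome, as a careful person would: the job done as asked, in the order asked, and still so for the second after the job is handed in, with the robot touching nothing.
It also fails if it takes over 48 s, if anything falls off the work surface, if the arm or the gripper's body presses on something with over 40 N, if the wrist force passes 120 N, or if a joint passes its speed limit or range.

### The arm

A 6-joint arm with a two-finger parallel gripper is mounted at the origin on the work surface. World frame = base frame: x ahead of the robot, y to its left, z up, the work surface at z = 0. Lengths are in m, angles in rad, forces in N, time in s.
With the tool pointing down it reaches from about 0.35 to 0.725 m from the base axis. Payload 6 kg.
Tool frame: the origin (TCP) lies at the very end of the fingers, on their centre line; the grasp point (between the pads) lies 19 mm behind it; y points along the fingers, x is the direction in which the jaws open and shut, and the axes are right-handed (so a half turn about y gives the same grasp; the last joint's range is limited). The gripper opens to 85 mm and grips with 20 to 120 N. Pads are 22 mm wide; open, the fingers measure 114 mm over their backs; the gripper's body (76 mm by 85 mm) begins 54 mm behind the grasp point. The pads swing forward as they close: fully open they stand 13 mm farther back than shut.
Start: joints at [-0.894, 0.04, 0.085, 0, -1.615, -0.334], TCP at [0.202, -0.565, 0.231] pointing down, gripper open.
Joint ranges: [-2.56, 2.56], [-1.29, 2.01], [-1.08, 1.49], [-3.29, 1.98], [-2.81, -0.18], [-2.99, 2.99]. Speed limits (rad/s): [2.57, 2.57, 3.01, 3.14, 3.14, 3.14].

### API

Orientations are given as a rotation vector (axis times angle).
In Python, from workcell import monitor, cams, bot gives the robot as it stands.
- The arm moves only by the tool apply_moves, never from a script. Its argument "series" is a list of rows, each a list of 5 numbers: the shift along the tool's x, y, z in m, then the turn about the tool's y in rad, then the gripper's target within -1 to 1 (fully open at 1, half-way at 0, shut at -1). A call has 1 to 12 rows; each row is the pose to reach, as a shift and turn from the pose commanded when the call began, along the tool's axes at that moment; what a row does not reach only later rows make up. A row lasts 1/10 s, in which the tool goes at most 50 mm and 8.59 degrees, less where a joint would pass 70% of its speed; a pose out of reach is approached as far as the arm can. A call with a gripper value outside its range is refused whole. The fingers move at their own pace and stop on an object; the grip force is fixed at half the most. Time passes only in rows, so rows that repeat a pose let the fingers close. It gives the time, the measured TCP pose, the force and the opening at its end, in the units of the state.
- monitor.get_state(): the state, without advancing time (a new reading comes with each control period).
- cams.grab_frame(name): name is "scene" or "top" or "wrist"; returns the picture (420x560x3 uint8, red, green, blue); there is no depth.
- cams.calibration(name): a dict with "mtx" (3x3 intrinsics, pixels), "pose" (4x4, takes a point from camera to world coordinates). Camera axes: x right, y down, z forward; pixel columns grow to the right and rows downward; lengths in m; the calibration is good to about 2 mm. A picture is of the moment at which its call begins: read the wrist's pose just before it. calibration takes no time and is no camera call; for the wrist camera it gives the pose at the moment of the call.
- bot.sign_off(): hands the job in, once; it reports no verdict.
The state is a dict: "clock": time; "q": joint angles; "dq": joint speeds; "effort": joint torques, N m; "eef_pos": TCP position; "eef_rot": TCP orientation; "force": force on the tool from outside, world axes, zero at the start; "torque": the same for the moment, N m; "gripper_width": finger opening in m.
Only numpy, scipy, OpenCV 4.12 (cv2) and the standard library are available. Lean on these libraries where they do the work, as an engineer would, in place of code of your own. Each camera call takes 0.05 s, during which the arm holds its last target.

## Working session

There is one attempt and no reset: what is moved stays moved. The work goes in short steps, Python scripts to look and compute and a tool call to move; the robot and the scene stay as the last step left them, time stands still between calls to the robot, and variables do not carry over. Pictures are saved under pics/ and viewed, and the job is handed in when it is done.

Besides the shell and the picture viewer there is one more tool, called after "Request:" in YAML: its name, and indented under it one key for each argument. apply_moves: Moves the arm, as the interface text tells. Its arguments: {"type":"object","properties":{"series":{"type":"array"}},"required":["series"]}

```bash
mkdir -p pics; ls; python3 - <<'E'
from workcell import monitor, cams, bot
import cv2, numpy as np
s=monitor.get_state(); print(s)
for n in ("scene","top","wrist"):
    c=cams.calibration(n); print(n,np.round(c["mtx"],1).tolist(),np.round(c["pose"],3).tolist())
for n in ("scene","top"):
    cv2.imwrite(f"pics/{n}0.png",cams.grab_frame(n)[:,:,::-1])
E
```

```text
pics
{'clock': 0.0, 'q': array([-8.94316834e-01,  4.07865260e-02,  8.38511978e-02, -4.93189198e-04,
       -1.61550763e+00, -3.33651895e-01]), 'dq': array([-0.00056914,  0.00033676,  0.00049118, -0.0016644 , -0.00034028,
       -0.00048824]), 'effort': array([-6.42556643e-04, -3.68198919e+01,  3.47414160e+01,  6.93237707e+00,
       -5.34378545e-03, -1.48543074e-05]), 'eef_pos': array([ 0.20164453, -0.56475816,  0.23030963]), 'eef_rot': array([-1.02551446, -1.45759625,  1.45594041]), 'force': array([-0.70813388, -0.24432406, -0.26563731]), 'torque': array([-0.01473345, -0.0330018 ,  0.00823885]), 'gripper_width': 0.0856891422943719}
scene [[494.3, 0.0, 276.0], [0.0, 494.3, 203.7], [0.0, 0.0, 1.0]] [[-0.857, 0.263, -0.442, 1.155], [0.515, 0.456, -0.726, 1.036], [0.01, -0.85, -0.527, 0.844], [0.0, 0.0, 0.0, 1.0]]
top [[416.3, 0.0, 283.0], [0.0, 416.3, 214.1], [0.0, 0.0, 1.0]] [[-0.017, -0.987, 0.16, 0.344], [-1.0, 0.019, 0.006, 0.019], [-0.009, -0.16, -0.987, 1.335], [0.0, 0.0, 0.0, 1.0]]
wrist [[317.2, 0.0, 278.3], [0.0, 317.2, 210.2], [0.0, 0.0, 1.0]] [[-0.335, 0.905, 0.261, 0.135], [0.942, 0.321, 0.095, -0.589], [0.002, 0.278, -0.961, 0.373], [0.0, 0.0, 0.0, 1.0]]
```

View pics/scene0.png

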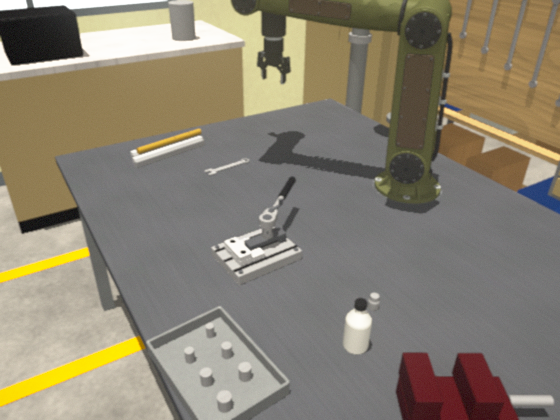

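View pics/top0.png

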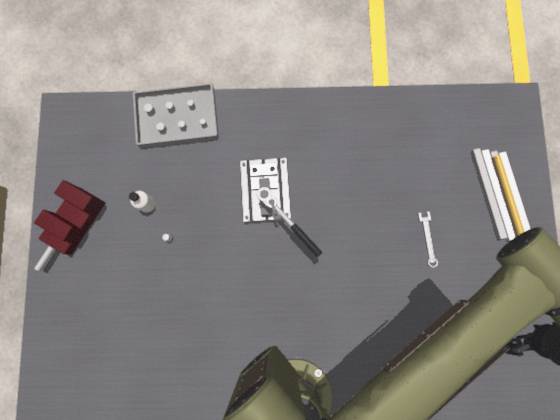

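```bash
python3 - <<'E'
import cv2
a=cv2.imread("pics/top0.png")[120:320,170:390]; cv2.imwrite("pics/top0c.png",cv2.resize(a,None,fx=3.5,fy=3,interpolation=2)[:600,:800])
a=cv2.imread("pics/top0.png"); cv2.imwrite("pics/top0d.png",cv2.resize(a[130:280,200:400],None,fx=4,fy=4,interpolation=2))
E
```

```text
(no output)
```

View pics/top0d.png

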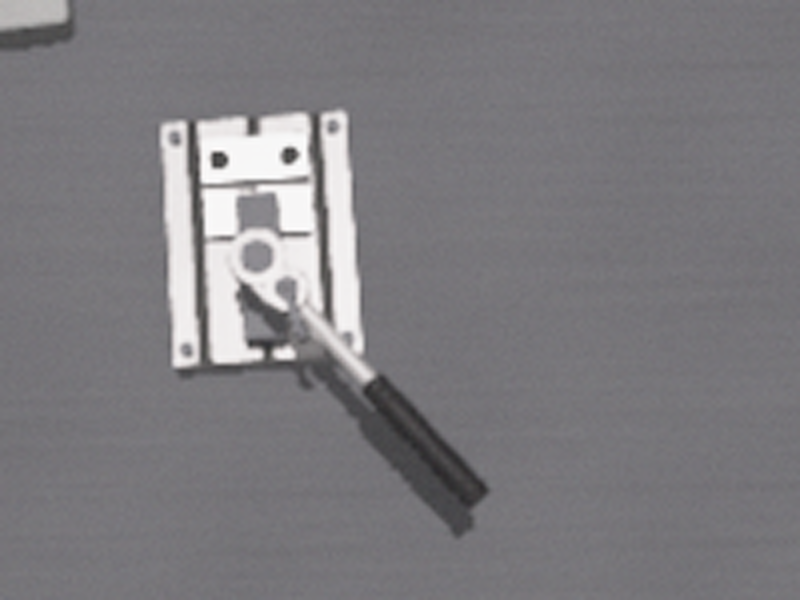

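The top view shows the plate upright, with the head at about crop (258,255), the handle running down-right to about (478,495), and the lever's thumb-piece on the lower-left side near (298,325). I'll turn these into positions next.

```bash
cat > h.py <<'E'
import numpy as np, cv2
from scipy.spatial.transform import Rotation as R
from workcell import monitor, cams, bot
def px2w(name,u,v,z,cal=None):
    c=cal or cams.calibration(name); K=np.array(c["mtx"]);P=np.array(c["pose"])
    d=P[:3,:3]@np.linalg.solve(K,[u,v,1]); o=P[:3,3]
    return o+d*(z-o[2])/d[2]
def w2px(name,p,cal=None):
    c=cal or cams.calibration(name); K=np.array(c["mtx"]);P=np.array(c["pose"])
    q=K@(P[:3,:3].T@(np.array(p)-P[:3,3])); return q[:2]/q[2]
def shift(target, s=None):
    s=s or monitor.get_state(); return R.from_rotvec(s["eef_rot"]).as_matrix().T@(np.array(target)-s["eef_pos"])
E
python3 - <<'E'
from h import *
f=lambda a,b:(200+a/4,130+b/4)
h=px2w("top",*f(258,255),.120); e=px2w("top",*f(478,493),.112); r=px2w("top",*f(374,385),.112)
print(h,e,r,np.linalg.norm((e-h)[:2]),np.linalg.norm((r-h)[:2]),np.degrees(np.arctan2(*(e-h)[1::-1])),np.degrees(np.arctan2(*(r-h)[1::-1])))
for p in [(163,125),(347,112),(363,352),(175,369)]: print(px2w("top",*f(*p),.03))
print(px2w("top",*f(298,325),.131))
print(R.from_rotvec(monitor.get_state()["eef_rot"]).as_matrix().round(3))
print(px2w("top",433,263,0.0), px2w("top",425,212,0.))
E
```

```text
[0.60332455 0.08035057 0.12      ] [ 0.42400796 -0.07854427  0.112     ] [ 0.50512491 -0.00412711  0.112     ] 0.2395871666334464 0.12953627924245806 -138.45541600744812 -139.29575151660075
[0.73165707 0.16088409 0.03      ]
[0.73958489 0.01146183 0.03      ]
[0.54242422 0.00248301 0.03      ]
[0.53159261 0.15159931 0.03      ]
[0.54800713 0.05099174 0.131     ]
[[-0.336 -0.001 -0.942]
 [ 0.942  0.001 -0.336]
 [ 0.002 -1.     0.   ]]
[ 0.39393834 -0.44681394  0.        ] [ 0.55850908 -0.43323623  0.        ]
```

```bash
python3 - <<'E'
from h import *
print(shift([0.515,0.077,0.24]))
E
```

```text
[ 0.49913048 -0.00889643 -0.51085586]
```

Request:
apply_moves:
  series:
    - [0.03,-0.02,-0.03,0,-1]
    - [0.065,-0.02,-0.065,-0.1,-1]
    - [0.1,-0.02,-0.1,-0.2,-1]
    - [0.135,-0.02,-0.135,-0.3,-1]
    - [0.17,-0.02,-0.17,-0.374,-1]
    - [0.205,-0.02,-0.205,-0.374,-1]
    - [0.24,-0.02,-0.24,-0.374,-1]
    - [0.275,-0.02,-0.275,-0.374,-1]
    - [0.31,-0.02,-0.31,-0.374,-1]
    - [0.345,-0.02,-0.345,-0.374,-1]
    - [0.38,-0.02,-0.385,-0.374,-1]
    - [0.415,-0.02,-0.42,-0.374,-1]

```text
clock: 1.3
eef_pos: [0.457, -0.0332, 0.2512]
eef_rot: [-0.78, -1.715, 1.715]
force: [0.4, -0.8, -0.0]
gripper_width: 0.0001
```

```bash
python3 - <<'E'
from h import *
s=monitor.get_state(); print(s["clock"],s["eef_pos"],s["q"],s["gripper_width"],s["force"],R.from_rotvec(s["eef_rot"]).as_matrix().round(3).tolist())
print(shift([0.515,0.077,0.24]))
E
```

```text
1.3 [ 0.45699106 -0.03323024  0.25120392] [ 3.70398334e-01 -3.40226332e-01 -2.18083257e-01 -2.86432096e-04
 -1.69259775e+00 -1.22379233e+00] 6.334568300433026e-05 [ 0.40138581 -0.84746036 -0.02215353] [[-0.657, 0.0, -0.753], [0.753, 0.0, -0.657], [0.0, -1.0, -0.0]]
[ 0.04491772  0.01125927 -0.11617615]
```

Request:
apply_moves:
  series:
    - [0.015,0.003,-0.039,0,-1]
    - [0.03,0.007,-0.078,0,-1]
    - [0.045,0.011,-0.116,0,-1]
    - [0.045,0.011,-0.116,0,-1]
    - [0.045,0.011,-0.116,0,-1]

```text
clock: 1.8
eef_pos: [0.5144, 0.0752, 0.2393]
eef_rot: [-0.778, -1.713, 1.717]
force: [-1.5, -0.5, -0.7]
gripper_width: 0.0001
```

```bash
python3 - <<'E'
from h import *
s=monitor.get_state(); print(s["clock"],s["eef_pos"],s["q"])
c=cams.calibration("wrist"); np.savez("c1.npz",mtx=c["mtx"],pose=c["pose"])
a=cams.grab_frame("wrist")[:,:,::-1]; cv2.imwrite("pics/w1.png",a)
E
```

```text
1.8 [0.5143595  0.07523479 0.2393074 ] [ 5.32776717e-01 -1.70904275e-01 -1.01641651e-01 -1.44795336e-04
 -1.64232078e+00 -1.38543314e+00]
```

View pics/w1.png

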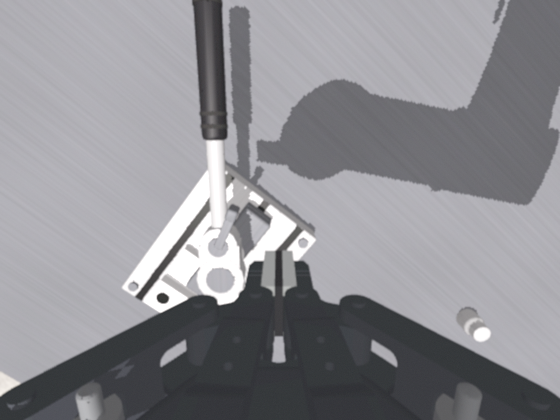

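```bash
python3 - <<'E'
import cv2
a=cv2.imread("pics/w1.png"); cv2.imwrite("pics/w1c.png",cv2.resize(a[160:310,150:350],None,fx=4,fy=4,interpolation=2))
E
```

```text
(no output)
```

View pics/w1c.png

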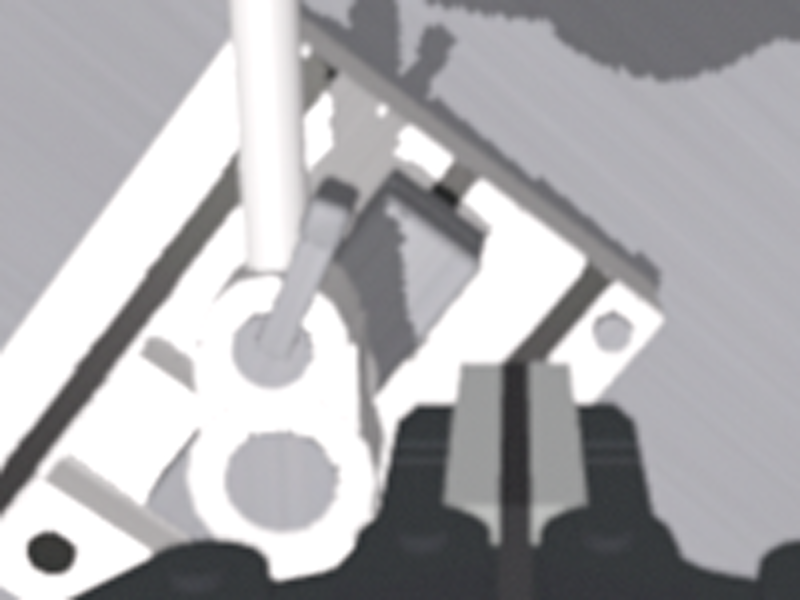

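The enlarged wrist view shows the head centre at about crop (282,480), the pivot at (272,348) and the top of the thumb-piece at (322,215), to the right (clockwise side) of the rod. The closed fingertips sit around (515,365).

```bash
python3 - <<'E'
from h import *
c=dict(np.load("c1.npz")); f=lambda a,b:(150+a/4,160+b/4)
h=px2w("wrist",*f(280,480),.12,c);pv=px2w("wrist",*f(272,348),.1245,c);t=px2w("wrist",*f(322,213),.141,c);r=px2w("wrist",*f(267,100),.108,c)
g=px2w("wrist",206,20,.108,c)
ang=lambda a,b:np.degrees(np.arctan2(*(a-b)[1::-1]))
print(h,pv,t,r,g,ang(pv,h),ang(r,h),ang(g,h),ang(t,pv),np.linalg.norm((t-pv)[:2]),np.linalg.norm((pv-h)[:2]))
s=monitor.get_state(); print(s["eef_pos"], (w2px("wrist",s["eef_pos"],c)-[150,160])*4)
Rm=R.from_rotvec(s["eef_rot"]).as_matrix()
for x in(-.0145,.0145,-.01,.01): print(x,(w2px("wrist",s["eef_pos"]+Rm@[x,0,0.011],c)-[150,160])*4)
E
```

```text
[0.60376006 0.08163848 0.12      ] [0.57724582 0.05957319 0.1245    ] [0.54061836 0.04726177 0.141     ] [0.53910928 0.02449209 0.108     ] [ 0.44291789 -0.06116064  0.108     ] -140.2325935862718 -138.5257532486273 -138.40064540080132 -161.4211993610046 0.038641194399935214 0.034494660124101344
[0.51433612 0.07454147 0.2400146 ] [513.1528093 427.9825839]
-0.0145 [392.85452424 344.88803921]
0.0145 [633.40307551 344.77745679]
-0.01 [430.18545973 344.87087783]
0.01 [596.0810119  344.79461409]
```

Request:
apply_moves:
  series:
    - [0,0.035,0.001,0,-1]
    - [0,0.075,0.001,0,-1]
    - [0,0.1,0.001,0,-1]
    - [0,0.11,0.001,0,-1]
    - [-0.008,0.11,0.001,0,-1]
    - [-0.016,0.11,0.001,0,-1]
    - [-0.02,0.11,0.001,0,-1]
    - [-0.02,0.11,0.001,0,-1]

```text
clock: 2.65
eef_pos: [0.5278, 0.0586, 0.1317]
eef_rot: [-0.782, -1.716, 1.713]
force: [0.6, -0.3, -0.3]
gripper_width: 0.0002
```

```bash
cat > look.py <<'E'
import sys
from h import *
n=sys.argv[1]
s=monitor.get_state(); d=s["eef_pos"][:2]-[.603,.081]
print(s["clock"],s["eef_pos"],s["force"],"radial",d@[-.749,-.663],"off",d@[.663,-.749])
c=cams.calibration("wrist"); np.savez(n+".npz",mtx=c["mtx"],pose=c["pose"])
a=cams.grab_frame("wrist")[:,:,::-1]; cv2.imwrite("pics/%s.png"%n,a)
x0,y0,x1,y1=map(int,sys.argv[2:6]); k=min(800/(x1-x0),600/(y1-y0))
cv2.imwrite("pics/%sc.png"%n,cv2.resize(a[y0:y1,x0:x1],None,fx=k,fy=k,interpolation=2))
E
python3 look.py w2 150 130 400 317
```

```text
2.65 [0.52782165 0.05855163 0.13168778] [ 0.60699643 -0.29407466 -0.34533821] radial 0.07119185391219464 off -0.03302941283891198
```

View pics/w2c.png

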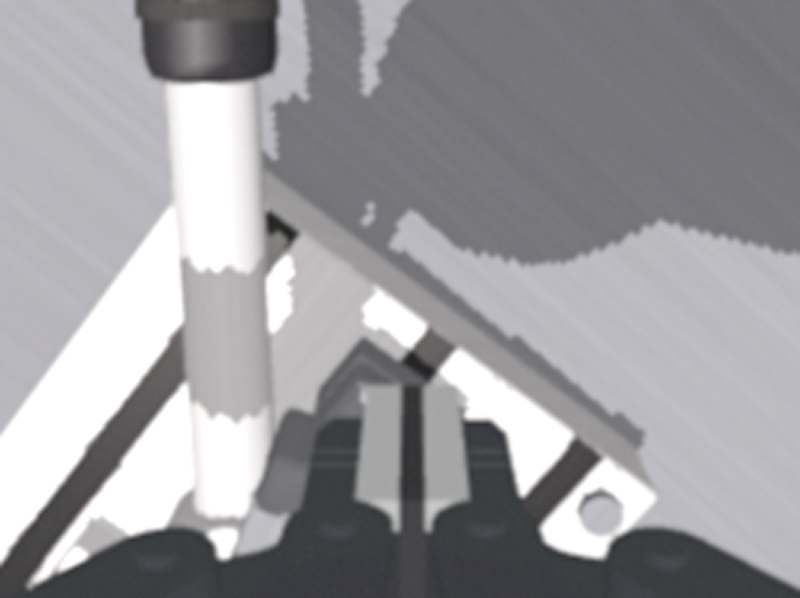

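The thumb-piece is at crop (292,450), just left of the closed fingers, and the rod is further left. I'll push towards it in small steps.

Request:
apply_moves:
  series:
    - [-0.003,0.002,0,0,-1]
    - [-0.006,0.002,0,0,-1]
    - [-0.009,0.002,0,0,-1]
    - [-0.012,0.002,0,0,-1]
    - [-0.012,0.002,0,0,-1]

```text
clock: 3.2
eef_pos: [0.535, 0.0496, 0.1282]
eef_rot: [-0.78, -1.714, 1.715]
force: [0.5, 0.0, -0.2]
gripper_width: 0.0001
```

```bash
python3 look.py w3 150 130 400 317
```

```text
3.2 [0.53498336 0.0495983  0.12818347] [ 0.50458802  0.0287198  -0.19773121] radial 0.07176379451654612 off -0.021575160074073986
```

View pics/w3c.png

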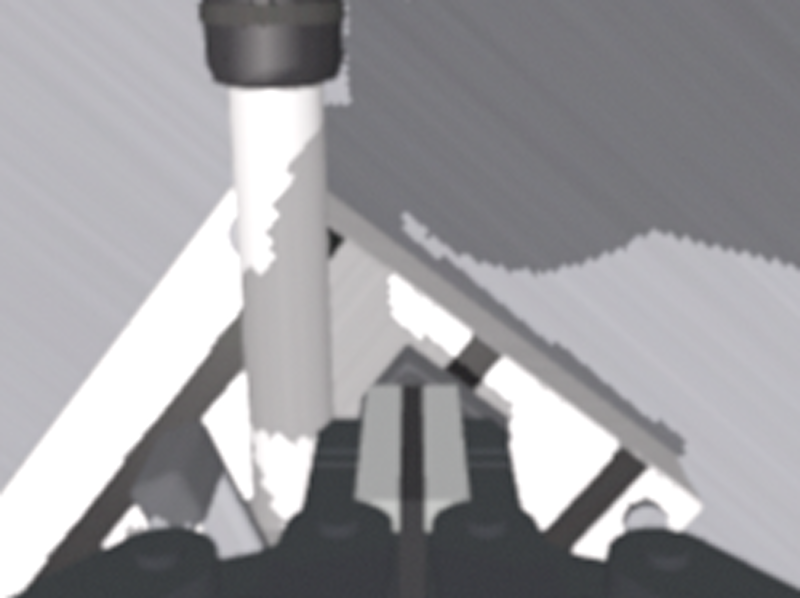

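The thumb-piece has snapped over to the left (anticlockwise) side of the rod, now at crop (180,465). I'll back off and check.

Request:
apply_moves:
  series:
    - [0.01,0,0,0,-1]
    - [0.02,0,0,0,-1]
    - [0.022,-0.03,0.02,0,-1]
    - [0.022,-0.06,0.05,0,-1]
    - [0.022,-0.06,0.08,0,-1]
    - [0.022,-0.06,0.08,0,-1]
    - [0.022,-0.06,0.08,0,-1]

```text
clock: 3.95
eef_pos: [0.4596, 0.0144, 0.1887]
eef_rot: [-0.781, -1.717, 1.714]
force: [-0.1, -0.0, -0.0]
gripper_width: 0.0004
```

```bash
python3 look.py w4 100 130 400 355
```

```text
3.95 [0.45959924 0.01443858 0.18868658] [-0.13706574 -0.02949653 -0.04021333] radial 0.1515373942526235 off -0.045220200211345866
```

View pics/w4c.png

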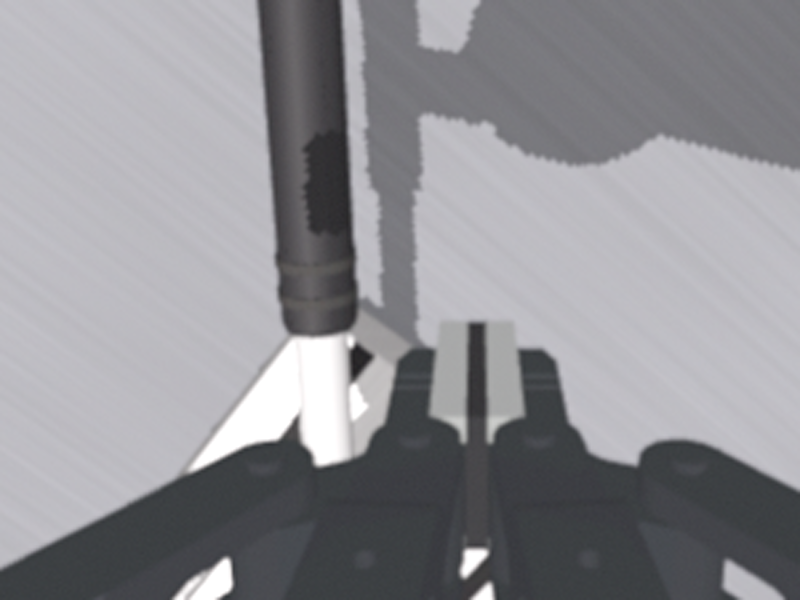

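```bash
python3 - <<'E'
from h import *
a=cams.grab_frame("top")[:,:,::-1]; cv2.imwrite("pics/top4.png",cv2.resize(a[130:280,200:400],None,fx=4,fy=4,interpolation=2))
E
```

```text
(no output)
```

View pics/top4.png

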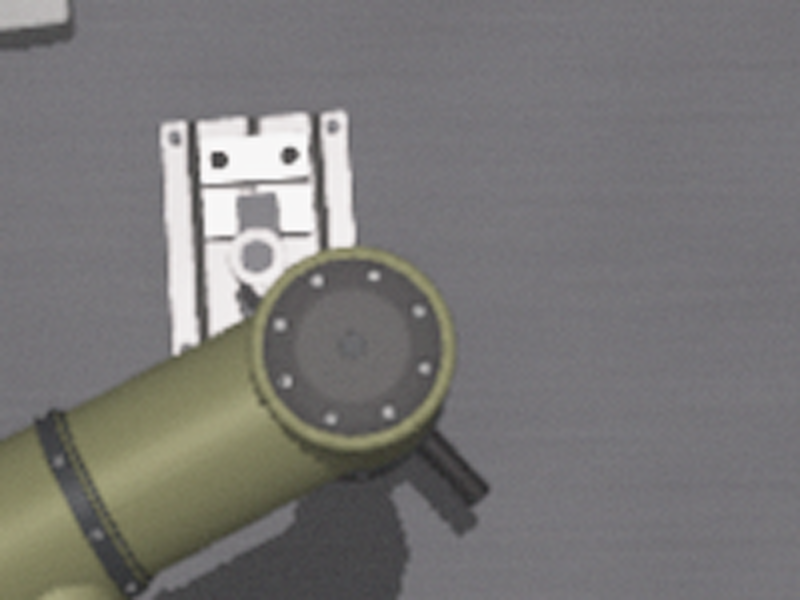

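The handle end is still at top-crop (478,495), so it hasn't moved. Next I'll lower the fingers beside the grip.

Request:
apply_moves:
  series:
    - [0.0,0.04,0,0,-1]
    - [0.0,0.08,0,0,-1]
    - [0.0,0.1,0,0,-1]
    - [-0.005,0.1,0,0,-1]
    - [-0.01,0.1,0,0,-1]
    - [-0.01,0.1,0,0,-1]

```text
clock: 4.65
eef_pos: [0.468, 0.0063, 0.09]
eef_rot: [-0.782, -1.716, 1.714]
force: [-0.6, -0.4, 0.3]
gripper_width: -0.0001
```

```bash
cat > arc.py <<'E'
import sys
from h import *
r,back,h0=map(float,sys.argv[1:4]); phis=[float(x) for x in sys.argv[4:]]
s=monitor.get_state(); M=R.from_rotvec(s["eef_rot"]).as_matrix(); z=s["eef_pos"][2]
yaw=np.degrees(np.arctan2(M[1,2],M[0,2])); print(s["clock"],s["eef_pos"],s["force"],"toolz yaw",yaw)
for t in phis:
    a=np.radians(t);u=np.array([np.cos(a),np.sin(a)]);p=np.array([-u[1],u[0]])
    P=np.append(np.array([.603,.081])+r*u-back*p,z)
    print(t,np.round(M.T@(P-s["eef_pos"]),3).tolist(),np.round(-np.radians(t-h0),3))
E
python3 arc.py 0.15 0.0245 -138.5 -138 -134 -129 -124 -119 -114 -109 -104 -99 -94 -89
```

```text
4.65 [0.46795117 0.00630622 0.08997105] [-0.64231167 -0.39473854  0.3275648 ] toolz yaw -138.947700436975
-138.0 [-0.01, 0.0, -0.001] -0.009
-134.0 [-0.021, 0.0, 0.001] -0.079
-129.0 [-0.034, 0.0, 0.001] -0.166
-124.0 [-0.047, 0.0, 0.0] -0.253
-119.0 [-0.061, 0.0, -0.002] -0.34
-114.0 [-0.073, 0.0, -0.005] -0.428
-109.0 [-0.086, 0.0, -0.009] -0.515
-104.0 [-0.098, 0.0, -0.014] -0.602
-99.0 [-0.11, 0.0, -0.02] -0.689
-94.0 [-0.121, 0.0, -0.027] -0.777
-89.0 [-0.131, 0.0, -0.036] -0.864
```

Request:
apply_moves:
  series:
    - [-0.01,0,-0.001,-0.01,-1]
    - [-0.021,0,0.001,-0.08,-1]
    - [-0.034,0,0.001,-0.166,-1]
    - [-0.047,0,0.0,-0.253,-1]
    - [-0.061,0,-0.002,-0.34,-1]
    - [-0.061,0,-0.002,-0.34,-1]

```text
clock: 5.25
eef_pos: [0.5094, -0.0387, 0.0896]
eef_rot: [-0.51, -1.934, 1.932]
force: [-0.6, 0.1, -0.1]
gripper_width: -0.0
```

```bash
python3 arc.py 0.15 0.0245 -119 -114 -109 -104 -99 -94 -89 -84 -79 -74 -69 -64 -59; python3 look.py w5 0 0 560 420
```

```text
5.25 [ 0.50937197 -0.03874119  0.08957156] [-0.59711406  0.14131111 -0.09460205] toolz yaw -119.48017295880958
-114.0 [-0.013, 0.0, 0.001] -0.087
-109.0 [-0.026, 0.0, 0.002] -0.175
-104.0 [-0.039, 0.0, 0.001] -0.262
-99.0 [-0.052, 0.0, -0.001] -0.349
-94.0 [-0.065, 0.0, -0.004] -0.436
-89.0 [-0.078, 0.0, -0.009] -0.524
-84.0 [-0.09, 0.0, -0.014] -0.611
-79.0 [-0.101, 0.0, -0.02] -0.698
-74.0 [-0.112, 0.0, -0.028] -0.785
-69.0 [-0.123, 0.0, -0.036] -0.873
-64.0 [-0.132, 0.0, -0.045] -0.96
-59.0 [-0.141, 0.0, -0.055] -1.047
5.25 [ 0.50937197 -0.03874119  0.08957156] [-0.59711406  0.14131111 -0.09460205] radial 0.14951580590927877 off 0.027610769109469205
```

View pics/w5.png

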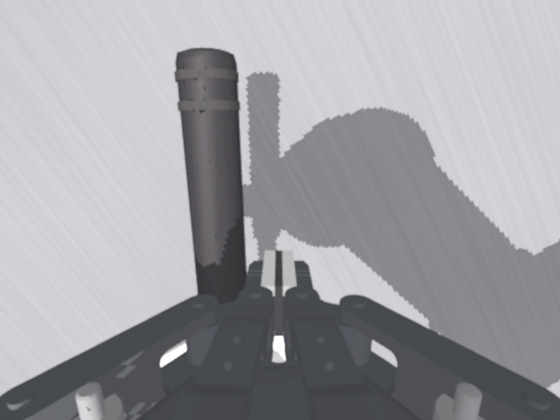

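The handle is moving with the finger, and its grip sits just left of the fingers at column 240. I'll carry on round the arc.

Request:
apply_moves:
  series:
    - [-0.013,0,0.001,-0.087,-1]
    - [-0.026,0,0.002,-0.175,-1]
    - [-0.039,0,0.001,-0.262,-1]
    - [-0.052,0,-0.001,-0.349,-1]
    - [-0.065,0,-0.004,-0.436,-1]
    - [-0.078,0,-0.009,-0.524,-1]
    - [-0.09,0,-0.014,-0.611,-1]
    - [-0.101,0,-0.02,-0.698,-1]
    - [-0.112,0,-0.028,-0.785,-1]
    - [-0.123,0,-0.036,-0.873,-1]
    - [-0.132,0,-0.045,-0.96,-1]
    - [-0.132,0,-0.045,-0.96,-1]

```text
clock: 6.5
eef_pos: [0.6456, -0.0643, 0.0887]
eef_rot: [-0.447, 1.974, -1.976]
force: [-0.6, -0.8, -0.0]
gripper_width: 0.0002
```

```bash
python3 arc.py 0.15 0.0245 -64 -59 -54 ; python3 - <<'E'
from h import *
s=monitor.get_state(); print(s["q"])
for n in("top","scene"):
  a=cams.grab_frame(n)[:,:,::-1]; cv2.imwrite(f"pics/{n}6.png",cv2.resize(a[130:280,200:400],None,fx=4,fy=4,interpolation=2))
E
```

```text
6.5 [ 0.64555776 -0.06429274  0.08873326] [-0.58932812 -0.83571248 -0.04838049] toolz yaw -64.51718084533084
-59.0 [-0.014, -0.0, 0.002] -0.087
-54.0 [-0.027, -0.0, 0.002] -0.175
[ 2.09113115e-01  1.96773602e-01 -5.50900861e-03  1.19250809e-03
 -1.36920417e+00  2.35406343e-01]
```

View pics/top6.png

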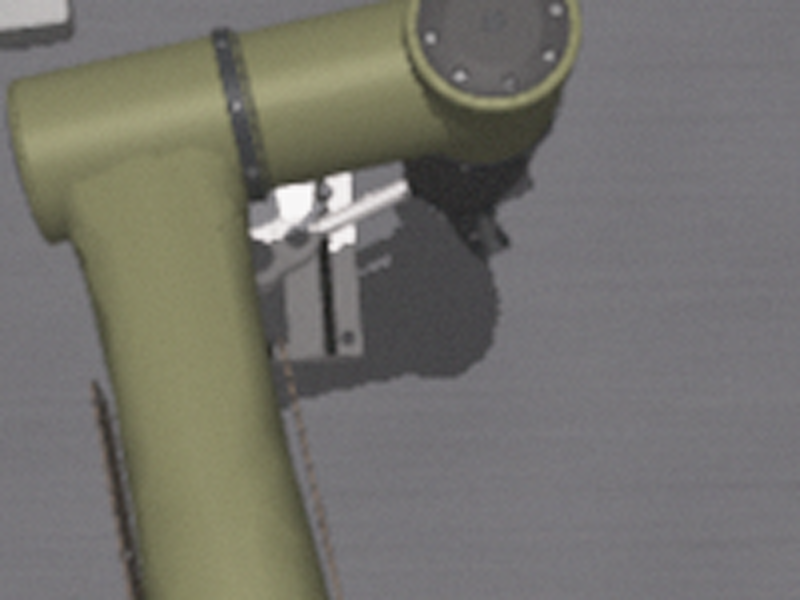

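View pics/scene6.png

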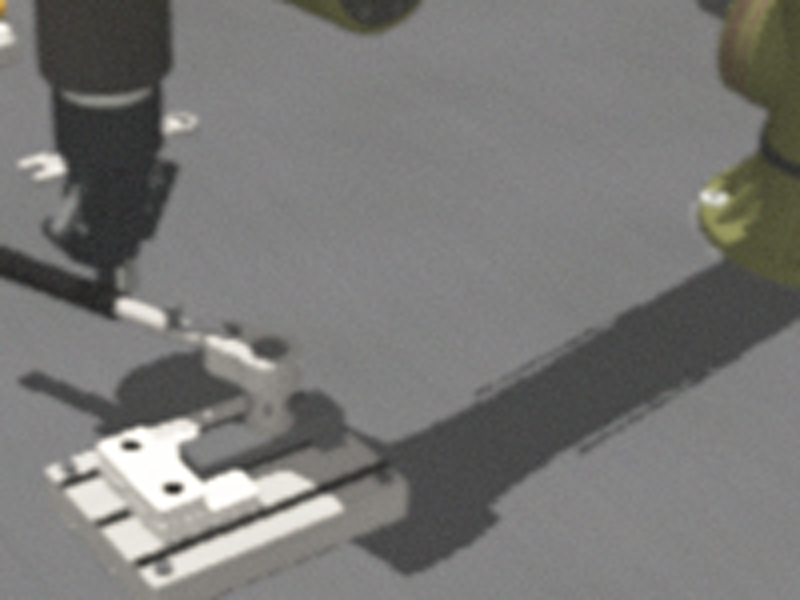

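The scene view shows the handle at about -64°, with the finger on its clockwise side and a dark thumb-piece near (178,320). I'll swing 10° more for margin, then back off and check.

Request:
apply_moves:
  series:
    - [-0.014,0,0.002,-0.087,-1]
    - [-0.027,0,0.002,-0.175,-1]
    - [-0.027,0,0.002,-0.175,-1]
    - [-0.02,0,0.002,-0.175,-1]
    - [0.0,0,0.002,-0.175,-1]
    - [0.01,-0.04,0.002,-0.175,-1]
    - [0.01,-0.09,0.002,-0.175,-1]
    - [0.01,-0.13,0.002,-0.175,-1]
    - [0.01,-0.13,0.002,-0.175,-1]
    - [0.01,-0.13,0.002,-0.175,-1]

```text
clock: 7.6
eef_pos: [0.6371, -0.0697, 0.2202]
eef_rot: [-0.592, 1.866, -1.865]
force: [0.2, 0.6, -1.2]
gripper_width: 0.0005
```

```bash
python3 look.py w7 0 0 560 420;python3 - <<'E'
from h import *
for n in("top","scene"):
  a=cams.grab_frame(n)[:,:,::-1]; cv2.imwrite(f"pics/{n}7.png",cv2.resize(a[130:280,200:400],None,fx=4,fy=4,interpolation=2))
E
```

```text
7.6 [ 0.6370598  -0.06972899  0.22024058] [ 0.18244855  0.5912369  -1.23493697] radial 0.07442252786768654 off 0.13547765918576044
```

View pics/w7.png

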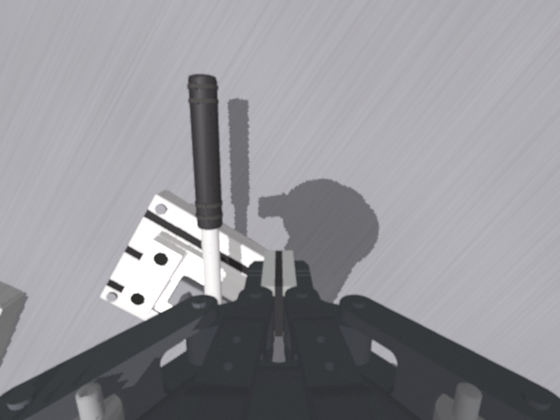

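View pics/scene7.png

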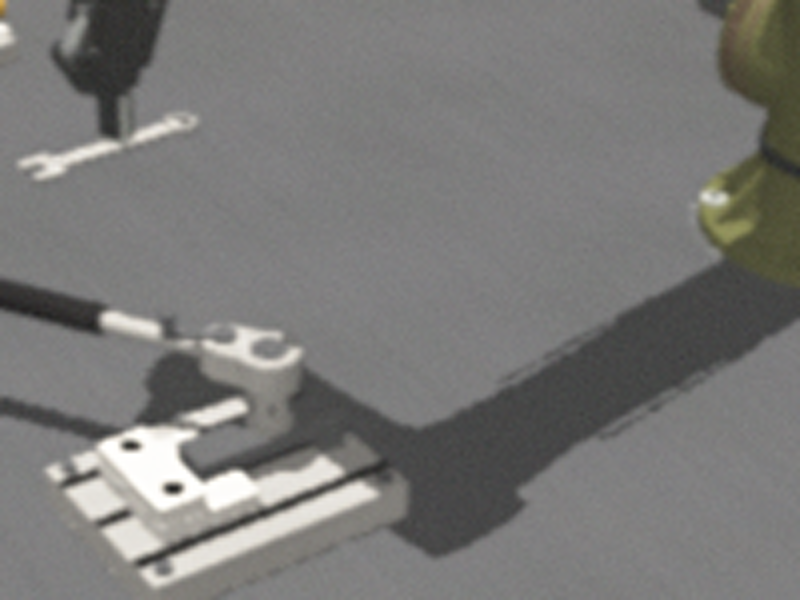

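Request:
apply_moves:
  series:
    - [0.02,0,-0.03,0,-1]
    - [0.04,0,-0.06,0,-1]
    - [0.05,-0.02,-0.09,0,-1]
    - [0.05,-0.02,-0.09,0,-1]
    - [0.05,-0.02,-0.09,0,-1]

```text
clock: 8.25
eef_pos: [0.5437, -0.0256, 0.2381]
eef_rot: [-0.599, 1.866, -1.865]
force: [-0.1, 0.9, -0.9]
gripper_width: -0.0002
```

```bash
python3 look.py w8 100 150 380 360
```

```text
8.25 [ 0.5437316  -0.025583    0.23807817] [-0.07486947  0.87854678 -0.90492109] radial 0.11505656176684993 off 0.04053572143390117
```

View pics/w8c.png

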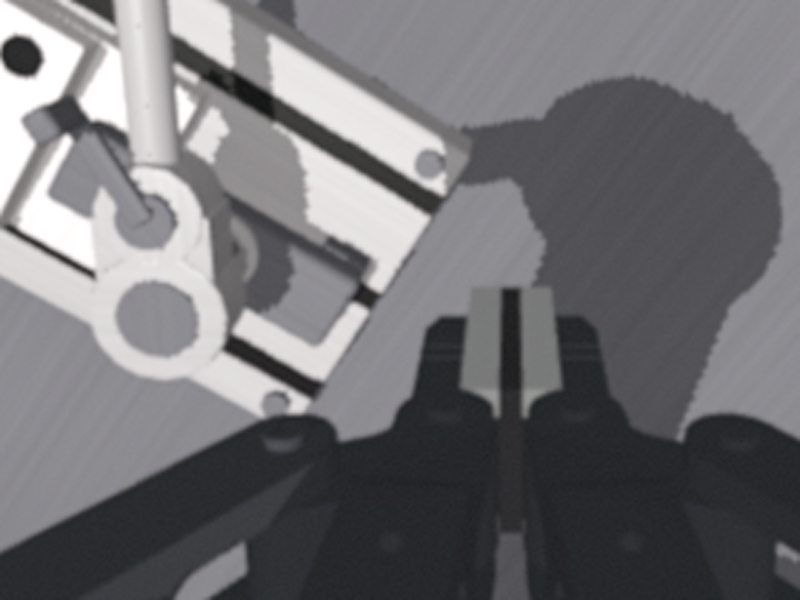

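The lever lies on the anticlockwise (left) side of the rod, with its thumb-piece around crop (50,120), so it is still set to loosen. Next, the final handle angle and the loose items.

```bash
python3 - <<'E'
from h import *
c=dict(np.load("w8.npz")); k=800/280; f=lambda a,b:(100+a/k,150+b/k)
h=px2w("wrist",*f(159,318),.12,c); pv=px2w("wrist",*f(147,218),.1245,c); t=px2w("wrist",*f(40,125),.141,c)
c7=dict(np.load("w7.npz")); g=px2w("wrist",203,80,.108,c7); g2=px2w("wrist",209,215,.108,c7)
ang=lambda a,b:np.degrees(np.arctan2(*(a-b)[1::-1])); A=np.array([.603,.081,0])
print(h,g,g2,ang(g,A),ang(g2,A),ang(g,g2),"lever",ang(t,pv)-ang(g,A))
cv2.imwrite("pics/scene8.png",cams.grab_frame("scene")[:,:,::-1])
a=cv2.absdiff(cv2.imread("pics/scene0.png"),cv2.imread("pics/scene8.png")).max(2)
print("spanner",(a[150:180,200:256]>40).sum(),"bottle/socket",(a[285:360,335:390]>40).sum())
E
```

```text
[0.60300715 0.08118695 0.12      ] [ 0.74065641 -0.11723377  0.108     ] [ 0.68098124 -0.02992165  0.108     ] -55.223325134717136 -54.89163448562528 -55.64858462772198 lever 31.293403466906078
spanner 0 bottle/socket 0
```

View pics/scene8.png

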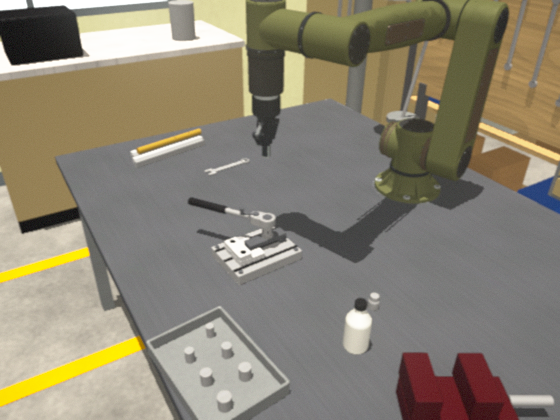

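```bash
python3 -c "
from workcell import bot
print(bot.sign_off())"
```

```text
the job is handed in; nothing more can be done
None
```

The job is done and handed in at about 8.3 s of the 48 s allowed. The lever is on the loosening side, and the bolt should have backed off by at least 63°, more than the 45° asked.

- **Lever:** I pushed the thumb-piece over with the closed fingertips until it snapped across. The handle end was at the same pixel in the top view before and after. The lever measured about -23° from the handle at the start and about +31° (anticlockwise, loosen) at the end.
- **Swing:** I pushed the grip anticlockwise from about -138.5° to -55°, roughly 83°. I could not see the bolt's own turn. The 63° comes from taking off the full 20° that may be idle.
- **Surroundings:** The scene pictures showed no change around the spanner, spare socket and oil bottle. The arm was clear of everything when I handed in, and the forces read after each move were at most about 2 N.

No check failed or disagreed.

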